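# Clamp the glued trivet

## Robot

A 6-joint arm with a two-finger parallel gripper is mounted at the origin on the work surface. World frame = base frame: x ahead of the robot, y to its left, z up, the work surface at z = 0. Lengths are in mm, angles in rad, forces in N, time in s.
With the tool pointing down it reaches from about 300 to 825 mm from the base axis. Payload 5.4 kg.
Tool frame: the origin (TCP) lies at the very end of the fingers, on their centre line; the grasp point (between the pads) lies 19 mm behind it; z points along the fingers, x is the direction in which the jaws open and shut, and the axes are right-handed (so a half turn about z gives the same grasp; the last joint's range is limited). The gripper opens to 92 mm and grips with 3 to 60 N. Pads are 20 mm wide; open, the fingers measure 128 mm over their backs; the gripper's body (75 mm by 189 mm) begins 69 mm behind the grasp point.
Start: joints at [-1.333, 0.158, 1.597, -0, 1.386, -0.21], TCP at [248.941, -518.3, 214.601] pointing down, gripper open.
Joint ranges: [-2.91, 2.91], [-0.94, 2.29], [0.18, 2.7], [-1.29, 4.43], [0.17, 2.64], [-3, 3]. Speed limits (rad/s): [2.57, 2.57, 3.14, 3.14, 3.14, 3.14].

## Interface

Orientations are given as [roll, pitch, yaw] about the fixed x, y, z axes, in that order (R = Rz(yaw) Ry(pitch) Rx(roll)).
In Python, from workcell import ctrl gives the robot as it stands.
- The arm moves only by the tool jog_arm, never from a script. Its argument "plan" is a list that holds one entry, the list of rows, each a list of 5 numbers: the shift along the world's x, y, z in mm, then the turn about the world's z in degrees, then the opening, from 0 (shut) to 1 (fully open). A call has 1 to 20 rows; each row shifts and turns the commanded pose from where the row before left it; what a row does not reach is not made up. A row lasts 1/10 s, in which the tool goes at most 50 mm and 8.59 degrees, less where a joint would pass 70% of its speed; a pose out of reach is approached as far as the arm can. A call with a gripper value outside its range is refused whole. The fingers move at their own pace and stop on an object; the grip force is fixed at half the most. Time passes only in rows, so rows that do not move let the fingers close. It gives the time, the measured TCP pose, the force and the opening at its end, in the units of the state.
- ctrl.observe(): the state, without advancing time (a new reading comes with each control period).
- ctrl.grab_frame(name): name is "side" or "top" or "wrist"; returns the picture (384x512x3 uint8, blue, green, red); there is no depth.
- ctrl.get_calibration(name): a dict with "fx", "fy", "cx", "cy" (pixels), "k1" (the pictures are not rectified: a ray, as slopes to the right and down, at radius r is drawn at 1 + k1 r^2 times it, then the intrinsics apply), "R" (3x3) and "t" (3): a world point X has camera coordinates R X + t; the wrist camera has in their place "tool_from_camera" (4x4, takes a point from camera to tool coordinates, whose origin is the TCP and whose axes are the tool frame's). Camera axes: x right, y down, z forward; pixel columns grow to the right and rows downward; lengths in mm; the calibration is good to about 2 mm. A picture is of the moment at which its call begins: read the wrist's pose just before it. get_calibration takes no time and is no camera call.
- ctrl.job_done(): hands the job in, once; it reports no verdict.
The state is a dict: "time_s": time; "joint_positions": joint angles; "dq": joint speeds; "effort": joint torques, N m; "position": TCP position; "orientation": TCP orientation; "wrist_force": force on the tool from outside, world axes, zero at the start; "moment": the same for the moment, N m; "width": opening from 0.0 (shut) to 1.0 (fully open).
Only numpy, scipy, OpenCV 4.12 (cv2) and the standard library are available. Lean on these libraries where they do the work, as an engineer would, in place of code of your own. Each camera call takes 0.05 s, during which the arm holds its last target. There are 200 camera calls.

## Task

The split wooden trivet has just been glued: first push the cap of the glue bottle down until it snaps fully home. Then pump the trigger of the bar clamp, squeezing it against its handle and letting it spring back, until the jaw has closed the two halves together against the anvil and its sprung pad is pushed in about half-way (5 mm), never bottomed; drive the jaw by the trigger alone, without pushing on jaw or wood, and do not disturb the dishes. Finish while still holding the trigger squeezed, with the clamp keeping that pressure on the wood.

Things in the scene. Friction and masses are not known exactly. Their poses are not given: they have to be found in the camera images.
- bottle: White wood-glue bottle fixed in a weighted stand (100 mm square board, steel collar 74 mm across); origin at the centre of the underside of the stand, z up. The bottle cannot move. Its shoulder top is 120 mm above the table.
- cap_top (a point): Centre of the flat top of the glue bottle's grey push-on cap (28 mm diameter, 26 mm tall), straight above the bottle's axis: 157 mm above the table while the cap is popped up, 147 mm when fully home.
- cap (a joint): How far the cap is pushed down, m: 0 popped up, 0.010 fully home. It is held by a snap detent: pushing down takes about 4 N at first, beyond half-way it snaps home by itself and stays; pushed less than half-way it pops up again.
- clamp: One-hand bar clamp on a steel base plate fixed to the counter. Origin: on the table under its housing; z up, x = the direction in which the moving jaw closes. Offsets below are mm in this frame. Plate x -60..245, y -45..45. Black housing x -36..30, y -18..18, top z 78. Toothed bar through it at z 39..51, reaching behind to x -115 at most.
- handle_mid (a point): Point on the clamp's fixed upright handle level with the trigger's roller: clamp x -25, y 0, z 138. The handle is a black post 14 mm thick along clamp x (outer face at x -32), 28 mm wide along y, rising from the housing (z 78) to z 158.
- anvil_face (a point): Middle of the fixed steel anvil's face, which looks to clamp -x: at clamp x 222, y 0, z 45 (anvil 80 mm wide, top z 62). In front of it is the wooden bed, x 110..222, top at z 30, with low side lips.
- trigger_bar (a point): Centre of the trigger's grip, a horizontal grey roller along clamp y, 16 mm diameter, 30 mm long, on a 9 mm lever pivoted at clamp x 16, z 80. Released it lies at clamp x 16, y 0, z 138; squeezing brings it to the handle (-x). Outside width over handle and roller: 56 mm released, 41 mm fully squeezed. Nothing stands beside or above the two above z 78.
- trigger (a joint): Trigger angle, rad: 0 released, 0.26 fully squeezed (roller 15 mm nearer the handle). A spring returns it (3 to 4 N at the roller); squeezing takes up to 18 N while the jaw bears. A squeeze drives the bar by a ratchet of 4 mm pitch, 0.043 m of bar per rad after up to 4 mm (of bar) free play: about 8 mm a full squeeze, 4 or none a short one. Released, the bar stays.
- bar (a joint): How far the toothed bar with the moving jaw has advanced, m, 0 to 0.055. It does not come back by itself (sliding friction 10 N).
- pad (a joint): How far the jaw's sprung rubber pad is pushed back towards its steel jaw plate, m: 0 free, 0.011 bottomed. Free, it stands 12 mm clear of the plate on two springs (3 N to start, 600 N/m more), so this shows the squeeze on the wood: it stays 0 until the halves are closed up against the anvil, then grows as the bar advances.
- pad_face (a point): Centre of the moving jaw's rubber pad face (60 mm wide, 26 mm high, looking along clamp +x): at clamp x = 104 mm + bar - pad, z 45.
- half_near_center (a point): Centre of the half of the wooden trivet nearer the moving jaw: block 42 mm along clamp x, 80 mm along y, 22 mm high, 0.07 kg, lying loose on the bed.
- half_far_center (a point): Centre of the other half of the trivet, the same size, nearer the anvil. Halves closed: centres 42 mm apart, the far one 21 mm from the anvil face.
- mug: Bystander: white mug, 95 mm tall; origin at the centre of its underside.
- tumbler: Bystander: clear glass tumbler, 100 mm tall; origin at the centre of its underside.
- jar: Bystander: glass storage jar, 100 mm tall; origin at the centre of its underside.
- spice: Bystander: small amber spice jar, 85 mm tall; origin at the centre of its underside.
- shaker: Bystander: steel salt shaker, 78 mm tall; origin at the centre of its underside.
- spoon: Bystander: steel spoon lying flat; origin at the centre of its underside.
- spatula: Bystander: black spatula lying flat; origin at the centre of its underside.
Mind the look-alikes: they are no part of the job. Leave any blue or white look-alike of the part that bears half_near_center alone.

How it is judged (in metres and radians):
On the way, in this order (a step that is already met when the one before it is completed fails the run):
1. the glue bottle's cap is fully home (value of joint cap above 0.0085 m), for 0.2 s.
2. the fingers squeeze the trigger (value of joint trigger above 0.1 rad and contact force between the fingers and trigger above 1 N), for 0.05 s.
3. the jaw has closed the halves together and its pad begins to yield (distance between half_near_center and half_far_center below 0.0445 m and value of joint pad above 0.001 m), for 0.1 s.
At the end, for the whole second after the job is handed in: Cap fully home (within 1.5 mm); both halves together (centres within 44.5 mm) and against the anvil, pressed with more than 2 N; the jaw's pad pushed in between 2.5 and 8 mm; the trigger still held partly or fully squeezed by the fingers (more than 0.03 rad, more than 1 N); all at rest (value of joint cap above 0.0085 m and value of joint pad between 0.0025 and 0.008 m and distance between half_near_center and half_far_center below 0.0445 m and x of half_far_center in the frame of clamp above 0.199 m and contact force between half_near and half_far above 2 N and contact force between half_far and clamp above 2 N and contact force between the fingers and trigger above 1 N and value of joint trigger above 0.03 rad and linear speed of half_near below 0.01 m/s); the arm keeps its last pose, push and grip.
It fails at once if the pad is bottomed: the wood is crushed (value of joint pad above 0.0095 m).
It fails at once if the jaw, bar or wood is pushed directly by the robot (contact force between any of the fingers, the arm and bar above 2 N or contact force between any of the fingers, the arm and half_near above 2 N or contact force between any of the fingers, the arm and half_far above 2 N).
It fails at once if a bystander is disturbed (distance of any of mug, tumbler, jar, spice, shaker, spoon, spatula from where it was at the start of the episode above 0.02 m).
It also fails if it takes over 48 s, if anything falls off the work surface, if the arm or the gripper's body presses on something with over 40 N, if the wrist force passes 120 N, or if a joint passes its speed limit or range.

## Working session

There is one attempt and no reset: what is moved stays moved. The work goes in short steps, Python scripts to look and compute and a tool call to move; the robot and the scene stay as the last step left them, time stands still between calls to the robot, and variables do not carry over. Pictures are saved under pics/ and viewed, about 8 in all and at most 12, crops included, and the job is handed in when it is done.

Besides the shell and the picture viewer there is one more tool, called as name(argument=value, ...) on one line, values as JSON. jog_arm: Moves the arm, as the interface text tells. Its arguments: {"type":"object","properties":{"plan":{"type":"array","items":{"type":"array","items":{"type":"array","items":{"type":"number"}}}}},"required":["plan"]}

```bash
mkdir -p pics; ls
cat > h.py <<'E'
import numpy as np, cv2
from workcell import ctrl
def cal(n):
    c=ctrl.get_calibration(n); return c
def ray(n,u,v):
    c=cal(n); K=np.array([[c['fx'],0,c['cx']],[0,c['fy'],c['cy']],[0,0,1.]])
    xd=(u-c['cx'])/c['fx']; yd=(v-c['cy'])/c['fy']; x,y=xd,yd
    for _ in range(20):
        s=1+c['k1']*(x*x+y*y); x,y=xd/s,yd/s
    d=np.array([x,y,1.]); R=np.array(c['R']); t=np.array(c['t'])
    return -R.T@t, R.T@d
def plane(n,u,v,z):
    o,d=ray(n,u,v); return o+d*(z-o[2])/d[2]
def proj(n,X):
    c=cal(n); p=np.array(c['R'])@np.array(X,float)+np.array(c['t']); x,y=p[:2]/p[2]; s=1+c['k1']*(x*x+y*y)
    return np.array([c['fx']*x*s+c['cx'],c['fy']*y*s+c['cy']])
def tri(a,b):
    (o1,d1),(o2,d2)=ray(*a),ray(*b)
    A=np.c_[d1,-d2]; l=np.linalg.lstsq(A,o2-o1,rcond=None)[0]
    p,q=o1+d1*l[0],o2+d2*l[1]; return (p+q)/2,np.linalg.norm(p-q)
E
python3 - <<'E'
from h import *
for n in ['top','side']:
    f=ctrl.grab_frame(n); cv2.imwrite(f'pics/{n}0.png',f)
    cv2.imwrite(f'pics/{n}0b.png',cv2.resize(f,(800,600),interpolation=cv2.INTER_CUBIC))
    o,_=ray(n,256,192); print(n,o,cal(n)['fx'])
print(ctrl.observe())
E
```

```text
pics
top [ 376.9583087   -52.96804983 1210.90959096] 400.569102310915
side [  355.32672538 -1084.02464988  1021.01057295] 412.0629427029727
{'time_s': 0.1, 'joint_positions': array([-1.33309698e+00,  1.58964743e-01,  1.59808226e+00,  3.81041782e-05,
        1.38619869e+00, -2.10126334e-01]), 'dq': array([ 0.00073427,  0.00119936, -0.00103817, -0.00096494,  0.00076974,
       -0.00038471]), 'effort': array([-3.94336976e-04, -3.86500812e+01, -3.22961640e+01,  7.02769076e-02,
        3.39383434e-02, -3.66537665e-05]), 'position': array([ 248.82436351, -517.76162795,  213.74137638]), 'orientation': array([-3.14121123e+00,  1.60887006e-03, -1.12297737e+00]), 'wrist_force': array([-0.72378501, -0.19836916, -0.78114944]), 'moment': array([-0.03172345,  0.03229789, -0.01328885]), 'width': 0.9961078131122562}
```

View pics/top0b.png

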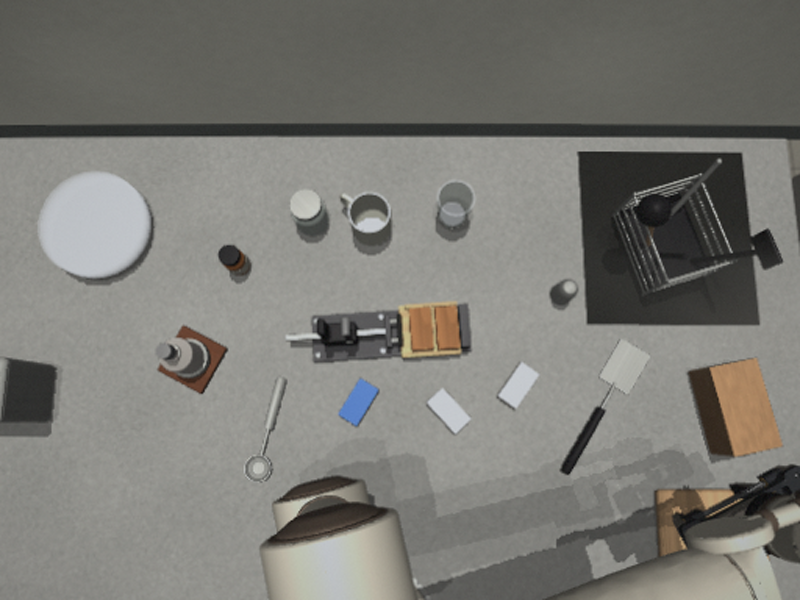

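View pics/side0b.png

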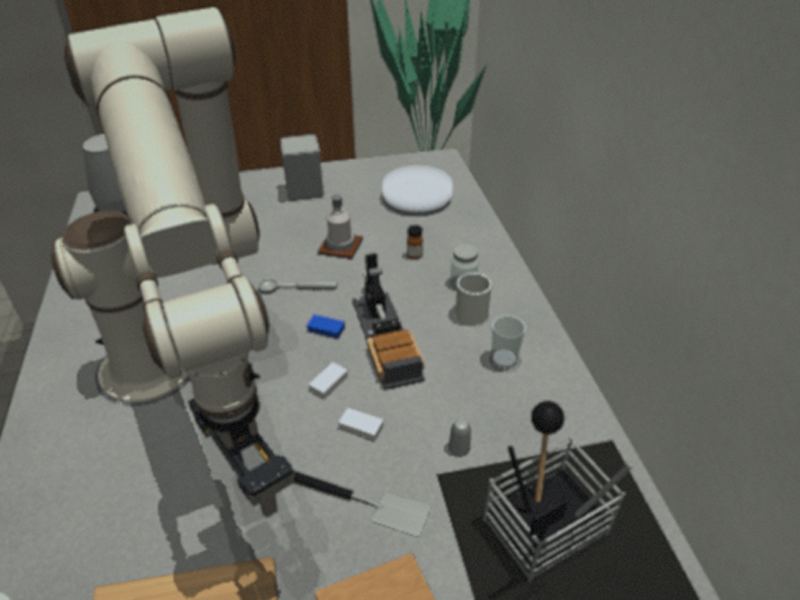

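Top view (800x600): the brown halves sit in the clamp at (422,328) and (447,328). The blue block (358,402) and white blocks (448,410), (518,385) are look-alikes and stay untouched. The glue bottle is at (185,357) with its grey cap at (168,352), and the trigger and handle are around (320–350,330). The side view agrees: cap (337,203), clamp (375,290).

Run:
```python
import cv2,numpy as np
t=cv2.imread('pics/top0.png'); s=cv2.imread('pics/side0.png')
def crop(f,x0,y0,w,h,W,H): return cv2.resize(f[y0:y0+h,x0:x0+w],(W,H),interpolation=cv2.INTER_CUBIC)
a=np.vstack([np.hstack([crop(t,180,185,130,56,520,224),crop(t,95,200,56,56,224,224)]),
 np.hstack([crop(s,220,150,60,100,216,360),crop(s,195,115,50,60,300,360),np.zeros((360,228,3),np.uint8)])])
a=cv2.convertScaleAbs(a,alpha=1.3)
cv2.imwrite('pics/crop1.png',a)
```

```text
(no output)
```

View pics/crop1.png

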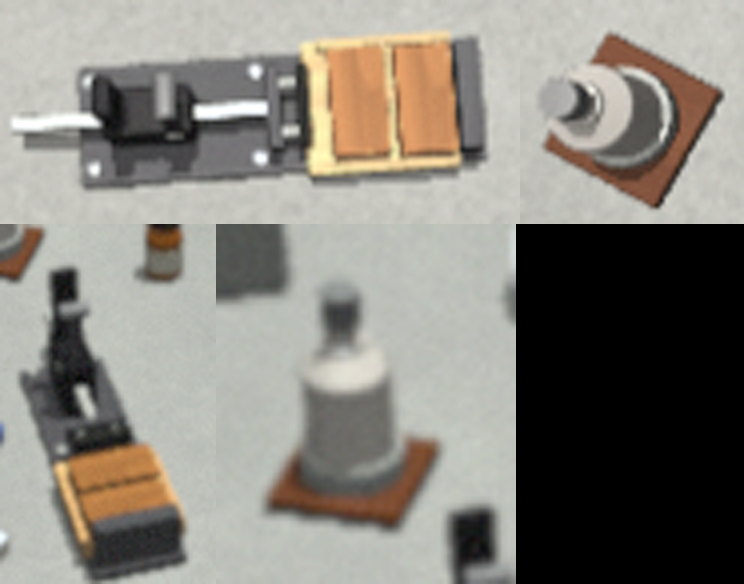

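Run:
```python
from h import *
np.set_printoptions(precision=1,suppress=True)
tp=lambda x,y:(180+x/4-.375,185+y/4-.375)
P=lambda x,y,z:plane('top',*tp(x,y),z)
pr=[P(80,73,4),P(84,187,4)]; print('plate rear',pr)
print('roller top',P(164,97,138),'handle top',P(103,100,158))
print('tri roller',tri(('top',*tp(164,97)),('side',240.5,173.6)))
an=[P(478,38,62),P(486,152,62)]; print('anvil back top',an)
af=[P(453,38,62),P(460,155,62)]; print('anvil face',af)
r=(pr[0]+pr[1])/2;f=(af[0]+af[1])/2
u=(f-r)[:2]; print('len',np.linalg.norm(u),'(282)','ang',np.degrees(np.arctan2(u[1],u[0])))
u/=np.linalg.norm(u)
o=(r[:2]+60*u+f[:2]-222*u)/2; print('origin',o,'roller',o+16*u,'handle',o-25*u,'mid', o-4.5*u)
w=[P(333,50,52),P(388,45,52),P(395,45,52),P(452,38,52)]
for p in w: print('wood edges x', (p[:2]-o)@u)
c0=('top',95+35/4-.375,200+97/4-.375); c1=('side',215.6,125.8)
print('cap',plane(*c0,157),plane(*c1,157),tri(c0,c1))
```

```text
plate rear [array([569.4, 126.7,   4. ]), array([482.3, 121.1,   4. ])]
roller top [531.8  49.3 138. ] handle top [526.7  87.9 158. ]
tri roller (array([533.7,  49.7, 133.5]), np.float64(2.4956880590825716))
anvil back top [array([ 586.8, -171.5,   62. ]), array([ 503.6, -175.9,   62. ])]
anvil face [array([ 586.8, -153.3,   62. ]), array([ 501.3, -157.2,   62. ])]
len 279.7446204125477 (282) ang -86.26915188653426
origin [529.7  65.2] roller [530.7  49.2] handle [528.1  90.1] mid [529.4  69.7]
wood edges x 134.11909523223053
wood edges x 174.66216015370702
wood edges x 179.79040937181705
wood edges x 221.9492547188138
cap [487.5 359.  157. ] [489.1 349.6 157. ] (array([489.3, 362. , 149.5]), np.float64(1.9328048390971684))
```

jog_arm(plan=[[[12, 44, 1, -1.1, 0], [12, 44, 1, -1.1, 0], [12, 44, 1, -1.1, 0], [12, 44, 1, -1.1, 0], [12, 44, 1, -1.1, 0], [12, 44, 1, -1.1, 0], [12, 44, 1, -1.1, 0], [12, 44, 1, -1.1, 0], [12, 44, 1, -1.1, 0], [12, 44, 1, -1.1, 0], [12, 44, 1, -1.1, 0], [12, 44, 1, -1.1, 0], [12, 44, 1, -1.1, 0], [12, 44, 1, -1.1, 0], [12, 44, 1, -1.1, 0], [12, 44, 1, -1.1, 0], [12, 44, 1, -1.1, 0], [12, 41, 1, -1.1, 0], [0, 0, 0, 0, 0]]])

```text
time_s: 2.0
position: [464.8, 274.5, 231.5]
orientation: [3.14, 0.001, -1.464]
wrist_force: [0.2, -0.5, 0.2]
width: 0.005
```

```bash
cat >> h.py <<'E'
from scipy.spatial.transform import Rotation
def wray(o,u,v):
    c=cal('wrist'); xd=(u-c['cx'])/c['fx']; yd=(v-c['cy'])/c['fy']; x,y=xd,yd
    for _ in range(20):
        s=1+c['k1']*(x*x+y*y); x,y=xd/s,yd/s
    T=np.eye(4); T[:3,:3]=Rotation.from_euler('xyz',o['orientation']).as_matrix(); T[:3,3]=o['position']
    M=T@np.array(c['tool_from_camera']); return M[:3,3],M[:3,:3]@np.array([x,y,1.])
def wplane(o,u,v,z):
    p,d=wray(o,u,v); return p+d*(z-p[2])/d[2]
E
python3 - <<'E'
from h import *
o=ctrl.observe(); print(o['position'],o['orientation'],o['wrist_force'],o['width'],o['time_s'])
import pickle; pickle.dump(o,open('o1.pkl','wb'))
cv2.imwrite('pics/w1.png',ctrl.grab_frame('wrist')); print(cal('wrist')['tool_from_camera'])
E
```

```text
[464.75893772 274.50258198 231.51756463] [ 3.14017635e+00  1.07516238e-03 -1.46431744e+00] [ 0.18684623 -0.52452694  0.20050328] 0.004853195403337437 2.0
[[ 9.99999725e-01  7.40701638e-04  4.27289490e-05  7.43274936e-01]
 [-7.22367172e-04  9.58873369e-01  2.83833298e-01 -8.12711160e+01]
 [ 1.69264137e-04 -2.83833251e-01  9.58873640e-01 -1.70079320e+02]
 [ 0.00000000e+00  0.00000000e+00  0.00000000e+00  1.00000000e+00]]
```

View pics/w1.png

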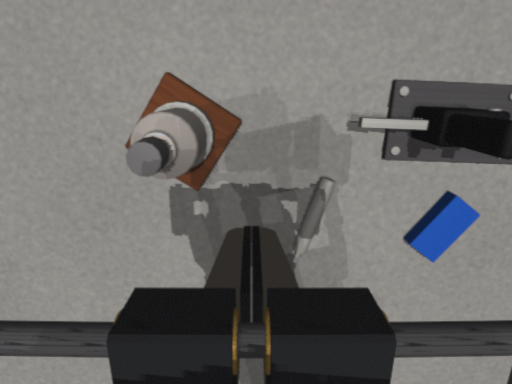

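Wrist view: the cap is at about (147,156), the clamp plate's rear corners at (393,80) and (385,160), and the rack end at (360,123).

Run:
```python
from h import *
import pickle
np.set_printoptions(precision=1,suppress=True)
o=pickle.load(open('o1.pkl','rb')); f=cv2.imread('pics/w1.png')
print(cal('wrist')['fx'])
for u,v in [(127,157),(166,157),(147,139),(147,175),(146,157)]: print((u,v),wplane(o,u,v,157))
for u,v in [(393,80),(385,160)]: print('plate',wplane(o,u,v,5))
# stand corners at 12
C=[wplane(o,u,v,10) for u,v in [(168,73),(241,124),(198,188),(127,147)]]
print(C, np.mean(C,axis=0))
g=cv2.cvtColor(f,cv2.COLOR_BGR2GRAY)[130:185,115:180]; 
c=cv2.HoughCircles(cv2.resize(g,None,fx=4,fy=4,interpolation=cv2.INTER_CUBIC),cv2.HOUGH_GRADIENT,1,20,param1=80,param2=15,minRadius=60,maxRadius=90)
print(c[0][:4]/4+np.array([115,130,0]) if c is not None else None)
```

```text
340.58466005811295
(127, 157) [488.9 367.6 157. ]
(166, 157) [492.  339.1 157. ]
(147, 139) [503.7 353.3 157. ]
(147, 175) [476.9 352.7 157. ]
(146, 157) [490.4 353.7 157. ]
plate [572.9 126.5   5. ]
plate [482.8 115.9   5. ]
[array([553.1, 374.8,  10. ]), array([506.7, 290. ,  10. ]), array([425.9, 333.7,  10. ]), array([466.5, 419. ,  10. ])] [488.  354.3  10. ]
[[155.6 151.9  19.5]]
```

jog_arm(plan=[[[12, 40, 0, 0, 0], [12, 40, 0, 0, 0], [0, 0, -30, 0, 0], [0, 0, -30, 0, 0], [0, 0, -8, 0, 0], [0, 0, -4, 0, 0], [0, 0, -3, 0, 0], [0, 0, -3, 0, 0], [0, 0, -3, 0, 0], [0, 0, -2, 0, 0], [0, 0, 0, 0, 0], [0, 0, 0, 0, 0]]])

```text
time_s: 3.25
position: [488.9, 350.8, 149.6]
orientation: [-3.142, 0.0, -1.469]
wrist_force: [-0.6, 1.0, 0.9]
width: 0.004
```

jog_arm(plan=[[[0, 3, -2, 0, 0], [0, 0, -2, 0, 0], [0, 0, -2, 0, 0], [0, 0, 0, 0, 0], [0, 0, 0, 0, 0]]])

```text
time_s: 3.75
position: [489.3, 354.2, 147.1]
orientation: [-3.14, 0.0, -1.468]
wrist_force: [-7.5, -3.3, 17.1]
width: 0.008
```

jog_arm(plan=[[[0, 0, 30, 0, 0], [0, 0, 40, 0, 0.3], [0, -35, 20, -0.3, 0.6], [0, -40, 0, -0.5, 1], [-4, -40, 0, -0.5, 1], [-5, -40, 0, -0.5, 1], [0, -40, 0, -0.5, 1], [0, -40, 0, 0, 1], [0, -40, 0, 0, 1], [0, -10, 0, 0, 1], [0, 0, 0, 0, 1], [0, 0, 0, 0, 1]]])

```text
time_s: 4.95
position: [480.0, 69.6, 233.5]
orientation: [3.142, 0.001, -1.508]
wrist_force: [-0.3, 0.4, 0.7]
width: 0.938
```

Run:
```python
from h import *
import pickle
o=ctrl.observe(); print(o['position'],o['orientation'],o['wrist_force'],o['width'],o['time_s'])
pickle.dump(o,open('o2.pkl','wb'))
f=ctrl.grab_frame('wrist');cv2.imwrite('pics/w2.png',f);cv2.imwrite('pics/w2b.png',cv2.convertScaleAbs(cv2.resize(f,(800,600),interpolation=cv2.INTER_CUBIC),alpha=1.8,beta=10))
```

```text
[479.95268762  69.64999572 233.52096508] [ 3.14154888e+00  7.63173889e-04 -1.50837571e+00] [-0.3483543   0.36284431  0.736201  ] 0.9377301265100432 4.95
```

View pics/w2b.png

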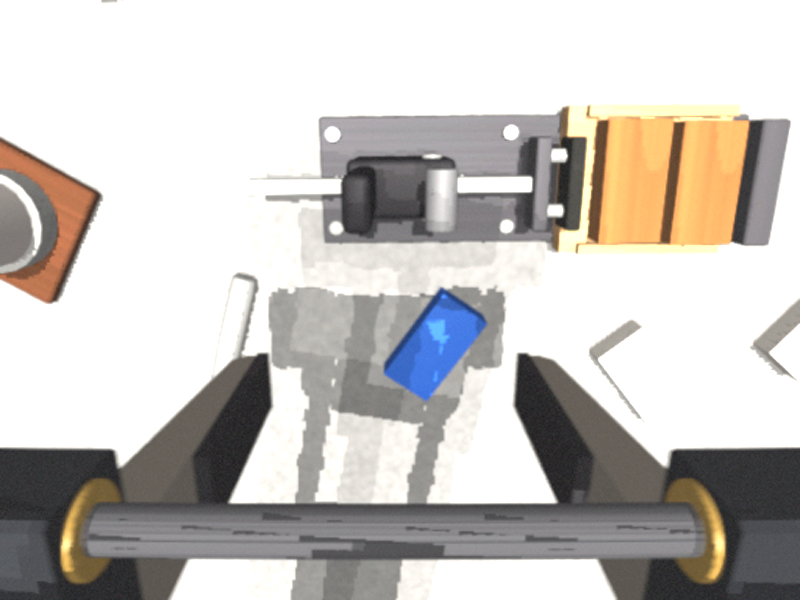

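The view is well aligned: the plate edges are parallel to image x, so the tool yaw matches the clamp. The roller is centred at about (441,193), the handle at x 342–376, and the jaw pad face at about x 585. The halves span x 600–672 and 678–748, and the anvil face is at about x 745.

Run:
```python
from h import *
import pickle
np.set_printoptions(precision=1,suppress=True)
o=pickle.load(open('o2.pkl','rb')); W=lambda u,v,z:wplane(o,(u+.5)/1.5625-.5,(v+.5)/1.5625-.5,z)
a=o['orientation'][2]; u=np.array([np.cos(a),np.sin(a)]); n=np.array([-u[1],u[0]])
pts={'plRT':(320,118,5),'plRB':(325,242,5),'roller':(441,193,138),'rollL':(426,200,138),'rollR':(457,200,138),'hL':(342,200,158),'hR':(376,200,158),'anvL':(762,120,62),'anvLb':(741,243,62),'anvR':(788,122,62),'anvRb':(768,243,62)}
for k,p in pts.items():
    X=W(*p); print(k,X,'along',X[:2]@u,'lat',X[:2]@n)
```

```text
plRT [573.1 126.8   5. ] along -90.78902486818785 lat 579.9157474320896
plRB [483.8 120.7   5. ] along -90.25448324181264 lat 490.4110616371868
roller [537.7  48.7 138. ] along -15.088360334534187 lat 539.6691297911531
rollL [533.8  55.8 138. ] along -22.41511316061946 lat 536.2414113794221
rollR [534.8  40.5 138. ] along -7.088914942125906 lat 536.2673024878787
hL [533.4  95.5 158. ] along -62.035746507343625 lat 538.356490234516
hR [534.4  80.  158. ] along -46.49279092191802 lat 538.3600700466254
anvL [ 588.7 -152.8   62. ] along 189.21999541552324 lat 578.0586106309188
anvLb [ 511.9 -158.3   62. ] along 189.87545574330562 lat 501.01330482293685
anvR [ 588.8 -169.5   62. ] along 205.94968087952034 lat 577.0942493698627
anvRb [ 513.1 -176.4   62. ] along 208.0521822658612 lat 501.0984497912853
```

jog_arm(plan=[[[27, 3, 0, 0, 1], [26, 3, 0, 0, 1], [0, 0, 0, 0, 1], [0, 0, -40, 0, 1], [0, 0, -40, 0, 1], [0, 0, -25, 0, 1], [0, 0, -9, 0, 1], [0, 0, 0, 0, 1]]])

```text
time_s: 5.8
position: [531.7, 75.6, 118.6]
orientation: [3.139, 0.0, -1.507]
wrist_force: [-0.5, 0.0, 0.0]
width: 1.0
```

Run:
```python
from h import *
o=ctrl.observe(); print(o['position'],o['orientation'],o['wrist_force'],o['width'],o['time_s'])
f=ctrl.grab_frame('wrist');cv2.imwrite('pics/w3.png',f);cv2.imwrite('pics/w3b.png',cv2.convertScaleAbs(cv2.resize(f,(800,600),interpolation=cv2.INTER_CUBIC),alpha=1.8,beta=10))
```

```text
[531.73278909  75.59566872 118.64313519] [ 3.13897269e+00  4.95126057e-04 -1.50747749e+00] [-0.50662794  0.00232464  0.02627252] 1.0002613943982739 5.8
```

View pics/w3b.png

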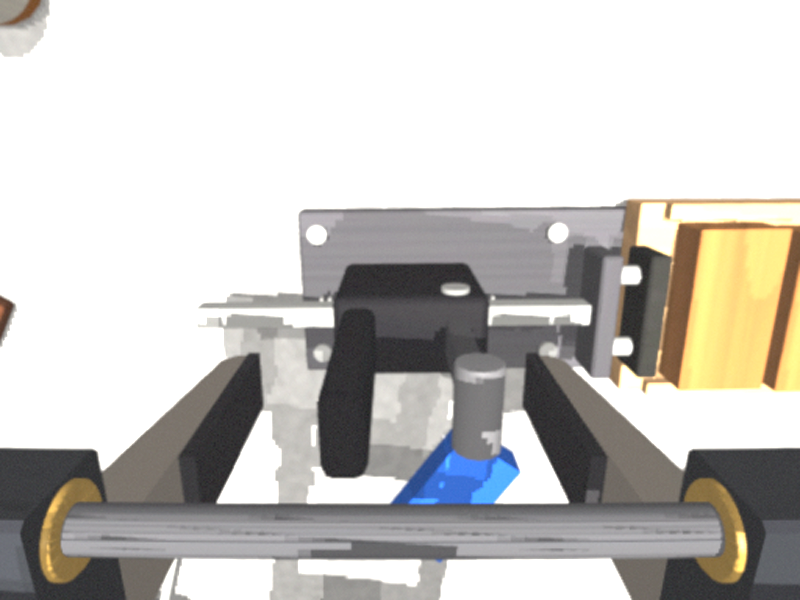

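Fingers straddle the handle (345) and roller (480), and the jaw pad and wood stay visible on the right. First pump.

jog_arm(plan=[[[0, 0, 0, 0, 0.7], [0, 0, 0, 0, 0.55], [0, 0, 0, 0, 0.44], [0, 0, 0, 0, 0.44], [0, 0, 0, 0, 0.44], [0, 0, 0, 0, 0.44]]])

```text
time_s: 6.45
position: [533.8, 73.9, 120.5]
orientation: [-3.14, -0.001, -1.509]
wrist_force: [0.4, 8.6, 3.6]
width: 0.505
```

```bash
cat > look.py <<'E'
from h import *
import sys
o=ctrl.observe(); print(o['position'],o['wrist_force'],o['width'],o['time_s'])
f=ctrl.grab_frame('wrist');cv2.imwrite(f'pics/{sys.argv[1]}.png',f);cv2.imwrite(f'pics/{sys.argv[1]}b.png',cv2.convertScaleAbs(cv2.resize(f,(800,600),interpolation=cv2.INTER_CUBIC),alpha=1.8,beta=10))
# jaw tracking: template of steel jaw-plate+pad from w3, searched in the same rows
t=cv2.cvtColor(cv2.imread('pics/w3.png'),cv2.COLOR_BGR2GRAY)
g=cv2.cvtColor(f,cv2.COLOR_BGR2GRAY)
for nm,(x0,x1) in {'plate+pins':(372,412),'pad':(401,428)}.items():
    y0,y1=160,238
    r=cv2.matchTemplate(g[y0:y1,x0-6:512],t[y0:y1,x0:x1],cv2.TM_CCOEFF_NORMED)
    _,m,_,(x,_)=cv2.minMaxLoc(r); print(nm,'shift px',x-6,'score',round(m,2))
print('gray rows 205-212:',g[205:213,370:512].mean(0).astype(int).tolist())
E
python3 look.py w4
```

```text
[533.79194242  73.85904777 120.54850091] [0.35030347 8.5684852  3.57692657] 0.5048456575179672 6.45
plate+pins shift px -4 score 0.89
pad shift px -5 score 0.8
gray rows 205-212: [119, 117, 106, 92, 74, 51, 50, 59, 69, 78, 82, 84, 86, 86, 86, 86, 85, 84, 80, 76, 71, 64, 55, 46, 34, 24, 20, 21, 21, 20, 22, 21, 21, 22, 23, 26, 32, 38, 43, 47, 50, 52, 52, 52, 52, 52, 53, 65, 80, 73, 55, 47, 46, 48, 48, 49, 49, 48, 47, 48, 46, 45, 47, 60, 88, 114, 127, 132, 136, 142, 145, 148, 148, 148, 147, 146, 144, 142, 140, 140, 139, 140, 140, 138, 137, 135, 134, 132, 131, 129, 129, 128, 128, 130, 131, 132, 133, 132, 132, 132, 130, 130, 130, 130, 130, 129, 128, 128, 129, 129, 130, 130, 131, 131, 132, 131, 130, 122, 100, 71, 52, 46, 46, 45, 45, 46, 55, 79, 105, 122, 128, 133, 138, 143, 146, 147, 147, 147, 145, 143, 141, 139]
```

jog_arm(plan=[[[0, -1, 0, 0, 0.44], [0, -1, 0, 0, 0.44], [0, -1, 0, 0, 0.44], [0, 0, 0, 0, 0.44], [0, 0, 0, 0, 0.44]]])

```text
time_s: 7.0
position: [533.6, 76.5, 120.3]
orientation: [-3.139, 0.008, -1.508]
wrist_force: [2.4, 17.1, 2.5]
width: 0.45
```

```bash
python3 look.py w5 | head -3
```

```text
[533.61258657  76.4865075  120.31320048] [ 2.44715681 17.09367758  2.45677262] 0.4497523161558301 7.0
plate+pins shift px 8 score 0.77
pad shift px 7 score 0.67
```

jog_arm(plan=[[[0, 1, 0, 0, 0.85], [0, 1, 0, 0, 0.85], [0, 1, 0, 0, 0.85], [0, 1, 0, 0, 0.85], [0, 0, 0, 0, 0.85], [0, 0, 0, 0, 0.7], [0, 0, 0, 0, 0.44], [0, 0, 0, 0, 0.44], [0, 0, 0, 0, 0.44], [0, 0, 0, 0, 0.44], [0, 0, 0, 0, 0.44], [0, 0, 0, 0, 0.44]]])

```text
time_s: 8.25
position: [532.8, 76.4, 119.6]
orientation: [3.141, 0.001, -1.508]
wrist_force: [-0.9, 3.4, 0.4]
width: 0.446
```

```bash
python3 look.py w6 |head -3
```

```text
[532.79051611  76.39152124 119.61186183] [-0.9382764   3.43051006  0.36942596] 0.4464416452727314 8.25
plate+pins shift px 18 score 0.85
pad shift px 17 score 0.74
```

View pics/w6b.png

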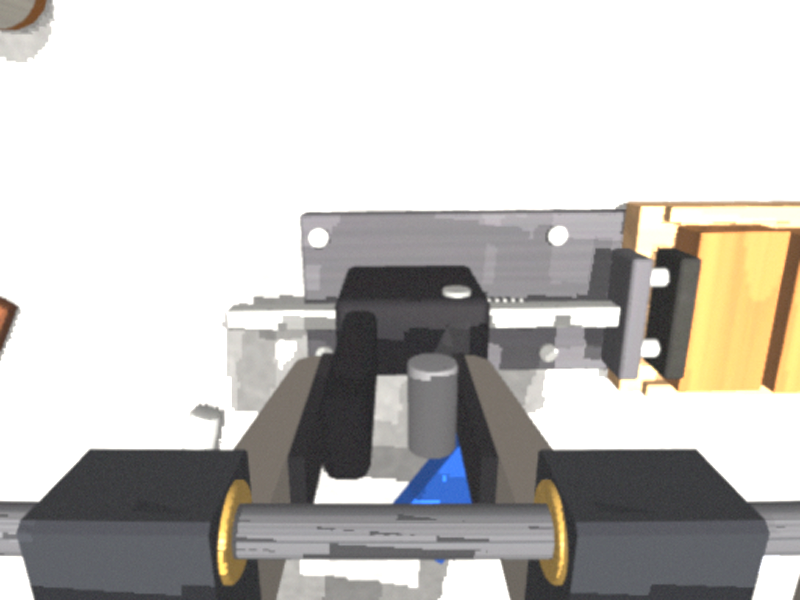

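The jaw (plate 628, pad 675) has advanced about 29 px and is now close to the near half (left top edge about 690). I'll compute the remaining travel before pumping again.

```bash
cat > m.py <<'E'
from h import *
np.set_printoptions(precision=1,suppress=True)
def al(pos,u,v,z,yaw=-1.508):
    o={'position':np.array(pos),'orientation':np.array([3.1416,0,yaw])}
    X=wplane(o,(u+.5)/1.5625-.5,(v+.5)/1.5625-.5,z); a=np.array([np.cos(yaw),np.sin(yaw)]); return X[:2]@a+31.
E
python3 - <<'E'
from m import *
p3=(531.7,75.6,118.6);p6=(532.8,76.4,119.6);p2=(480,69.65,233.5)
print('w3 plateL',al(p3,588,250,58),'padR',al(p3,668,255,58),'woodTL',al(p3,692,228,52),'barend',al(p3,201,305,51))
print('w6 plateL',al(p6,614,253,58),'padR',al(p6,695,258,58),'woodTL',al(p6,692,230,52),'woodTR',al(p6,790,230,52),'barend',al(p6,229,307,51))
for n,u in [('padR',583),('L1',606),('R1',672),('L2',684),('R2',748)]: print('w2',n,al(p2,u,120,52 if n!='padR' else 58))
E
```

```text
w3 plateL 76.02965249120903 padR 112.14032195689218 woodTL 124.48614245897151 barend -100.25766210691694
w6 plateL 87.4731503316003 padR 124.41756280341232 woodTL 124.47029161530968 woodTR 169.98565548653585 barend -88.18080623155676
w2 padR 110.33755431327377
w2 L1 126.9989103630932
w2 R1 169.15180084835535
w2 L2 176.8572603223842
w2 R2 218.21328788216934
```

jog_arm(plan=[[[0, 0, 0, 0, 0.85], [0, 0, 0, 0, 0.85], [0, 0, 0, 0, 0.85], [0, 0, 0, 0, 0.85], [0, 0, 0, 0, 0.7], [0, 0, 0, 0, 0.6], [0, 0, 0, 0, 0.52], [0, 0, 0, 0, 0.48], [0, 0, 0, 0, 0.48], [0, 0, 0, 0, 0.48], [0, 0, 0, 0, 0.48]]])

```text
time_s: 9.4
position: [533.0, 74.9, 119.8]
orientation: [3.142, -0.002, -1.508]
wrist_force: [-1.0, -5.7, 1.2]
width: 0.483
```

```bash
python3 look.py w7 |head -3
python3 - <<'E'
import cv2
f=cv2.imread('pics/w7.png')[120:260,370:512]
g=cv2.imread('pics/w6.png')[120:260,370:512]
import numpy as np
cv2.imwrite('pics/c7.png',cv2.convertScaleAbs(cv2.resize(np.hstack([g,f]),(796,392),interpolation=cv2.INTER_CUBIC),alpha=1.6))
E
```

```text
[533.01370329  74.89349088 119.78593589] [-0.97947941 -5.68487577  1.15059358] 0.48287993561902287 9.4
plate+pins shift px 22 score 0.85
pad shift px 22 score 0.73
```

View pics/c7.png

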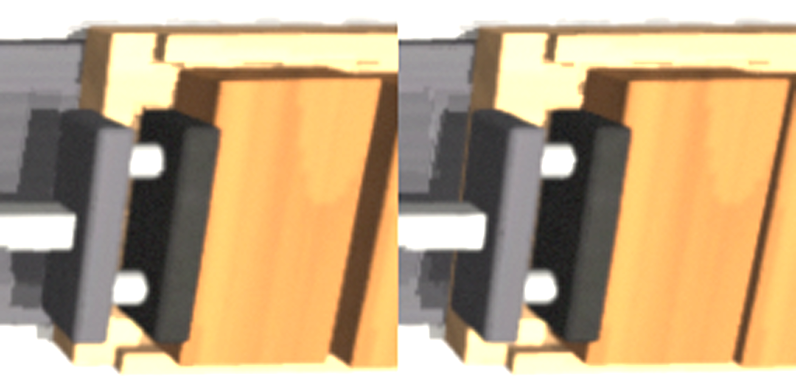

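Pad now touches the near half and the joint has nearly closed (a thin dark line at about x 770); the pad is still uncompressed. I'll finish this squeeze, which adds only about 2 mm.

jog_arm(plan=[[[0, 0, 0, 0, 0.46], [0, 0, 0, 0, 0.44], [0, 0, 0, 0, 0.44], [0, 0, 0, 0, 0.44]]])

```text
time_s: 9.85
position: [532.9, 76.4, 119.7]
orientation: [-3.141, 0.001, -1.508]
wrist_force: [-0.7, 2.7, 0.9]
width: 0.449
```

```bash
python3 look.py w8 |head -3
python3 - <<'E'
from h import *
f=cv2.imread('pics/w8.png')[120:260,370:512]
t=ctrl.grab_frame('top'); cv2.imwrite('pics/top8.png',t)
a=cv2.resize(f,(398,392),interpolation=cv2.INTER_CUBIC)
b=cv2.resize(t[185:241,245:305],(400,392),interpolation=cv2.INTER_CUBIC)
cv2.imwrite('pics/c8.png',cv2.convertScaleAbs(np.hstack([a,b]),alpha=1.6))
E
```

```text
[532.91177207  76.42027572 119.67526476] [-0.68303572  2.6555077   0.90580119] 0.44856422369241933 9.85
plate+pins shift px 28 score 0.84
pad shift px 28 score 0.72
```

View pics/c8.png

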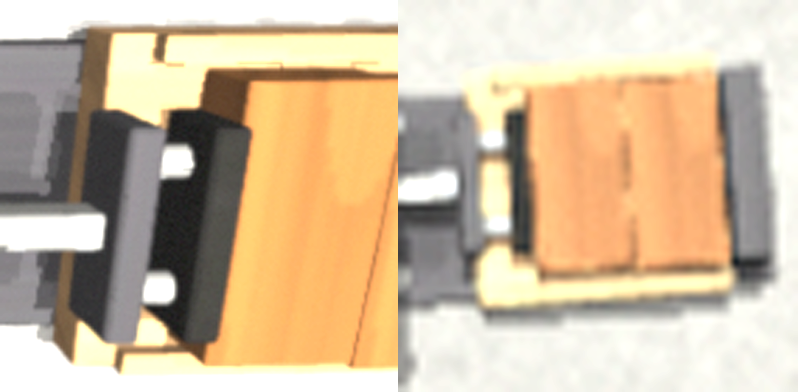

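The joint is closed and the pad still free, with a small gap left at the anvil. Next pump goes in stages with a check.

jog_arm(plan=[[[0, 0, 0, 0, 0.85], [0, 0, 0, 0, 0.85], [0, 0, 0, 0, 0.85], [0, 0, 0, 0, 0.85], [0, 0, 0, 0, 0.7], [0, 0, 0, 0, 0.6], [0, 0, 0, 0, 0.53], [0, 0, 0, 0, 0.49], [0, 0, 0, 0, 0.49], [0, 0, 0, 0, 0.49], [0, 0, 0, 0, 0.49]]])

```text
time_s: 11.05
position: [532.9, 74.4, 119.7]
orientation: [3.141, -0.003, -1.509]
wrist_force: [-0.6, -5.7, 1.4]
width: 0.489
```

```bash
python3 look.py w9 |head -3
cat > edges.py <<'E'
import cv2,numpy as np,sys
# plate front/right edge and pad right edge along rows in native wrist frame; row 195-200 between pins
for n in sys.argv[1:]:
    g=cv2.cvtColor(cv2.imread(f'pics/{n}.png'),cv2.COLOR_BGR2GRAY).astype(float)
    s=cv2.resize(g[193:201,370:512].mean(0)[None].astype(np.float32),None,fx=4,fy=1,interpolation=cv2.INTER_CUBIC)[0]
    d=cv2.GaussianBlur(np.gradient(s)[None],(7,1),1.5)[0]
    print(n,[(370+(i+.5)/4,round(float(d[i]),1)) for i in range(2,len(d)-2) if abs(d[i])>2.5 and abs(d[i])==abs(d[i-2:i+3]).max()])
E
python3 edges.py w6 w7 w8 w9
```

```text
[532.9197169   74.42364461 119.70545877] [-0.58867747 -5.67151791  1.35066316] 0.4893353840521656 11.05
plate+pins shift px 29 score 0.76
pad shift px 27 score 0.69
w6 [(396.875, -10.5), (401.375, 4.6), (415.875, -7.6), (444.625, 9.4), (496.875, -9.1), (506.375, 7.4)]
w7 [(401.125, -11.8), (406.375, 4.7), (419.625, -7.1), (449.125, 9.6), (499.875, -9.4), (503.375, 7.5)]
w8 [(407.375, -9.8), (412.375, 4.6), (425.375, -7.0), (455.375, 9.3), (505.875, -3.4), (508.125, 3.0)]
w9 [(409.875, -11.5), (414.625, 4.6), (427.625, -7.3), (454.125, 9.5), (504.125, -3.3), (506.375, 3.1)]
```

Pad compressed about 2.5 mm (edge spacing 30 → 26.5 px), with about 3 mm of bar travel left in this squeeze. Closing it lands near 5 mm.

jog_arm(plan=[[[0, 0, 0, 0, 0.48], [0, 0, 0, 0, 0.465], [0, 0, 0, 0, 0.465], [0, 0, 0, 0, 0.465]]])

```text
time_s: 11.5
position: [532.9, 75.5, 119.6]
orientation: [3.141, -0.001, -1.509]
wrist_force: [-0.5, -4.2, 1.0]
width: 0.471
```

```bash
python3 look.py w10 |head -3; python3 edges.py w10
```

```text
[532.86913208  75.47398803 119.64526992] [-0.52892026 -4.23316772  1.04002398] 0.47059458573039437 11.5
plate+pins shift px 34 score 0.64
pad shift px 29 score 0.6
w10 [(413.875, -11.6), (418.875, 4.5), (431.875, -7.3), (456.125, 9.5), (506.125, -2.8), (508.375, 2.7)]
```

jog_arm(plan=[[[0, 0, 0, 0, 0.46], [0, 0, 0, 0, 0.46], [0, 0, 0, 0, 0.46], [0, 0, 0, 0, 0.46], [0, 0, 0, 0, 0.46], [0, 0, 0, 0, 0.46]]])

```text
time_s: 12.15
position: [532.9, 75.7, 119.6]
orientation: [3.141, -0.0, -1.509]
wrist_force: [-2.0, -3.9, 2.5]
width: 0.465
```

```bash
python3 look.py w11 |head -3; python3 edges.py w11
python3 - <<'E'
from h import *
f=cv2.imread('pics/w11.png')[120:260,370:512]
t=ctrl.grab_frame('top'); cv2.imwrite('pics/top11.png',t); s=ctrl.grab_frame('side')
t0=cv2.imread('pics/top0.png')
a=cv2.resize(f,(266,260),interpolation=cv2.INTER_CUBIC)
b=cv2.resize(t[185:241,245:305],(266,260),interpolation=cv2.INTER_CUBIC)
c=cv2.resize(s[115:175,195:255],(266,260),interpolation=cv2.INTER_CUBIC)
cv2.imwrite('pics/c11.png',cv2.convertScaleAbs(np.vstack([np.hstack([a,b,c]),cv2.resize(t[60:310,:],(798,330))]),alpha=1.4))
E
```

```text
[532.86085472  75.70138074 119.61984389] [-2.02329865 -3.9441696   2.47225056] 0.4647604226815572 12.15
plate+pins shift px 35 score 0.62
pad shift px 30 score 0.58
w11 [(414.875, -11.2), (419.875, 4.6), (432.875, -7.4), (456.375, 9.3), (506.875, -3.3), (509.125, 2.9)]
```

View pics/c11.png

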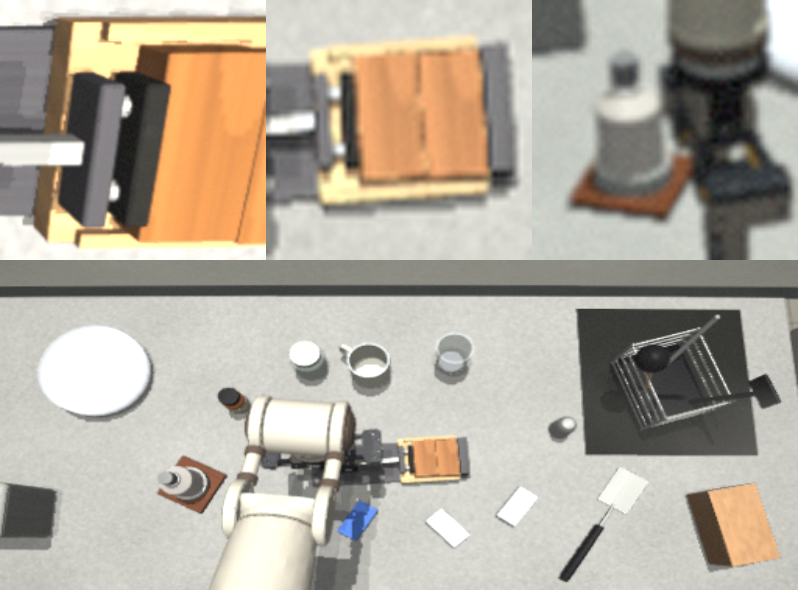

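The pad is pushed in about 4.8 mm, the halves are closed against the anvil, the cap is down and the dishes are in place. Handing in.

```bash
python3 -c "
from workcell import ctrl
print(ctrl.job_done()); o=ctrl.observe(); print(o['time_s'],o['width'],o['wrist_force'])"
```

```text
the job is handed in; nothing more can be done
None
the job is handed in; nothing more can be done
```

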